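# Load the bathroom tier's pockets

### The arm

A 6-joint arm with a two-finger parallel gripper is mounted at the origin on the work surface. World frame = base frame: x ahead of the robot, y to its left, z up, the work surface at z = 0. Lengths are in m, angles in rad, forces in N, time in s.
With the tool pointing down it reaches from about 0.35 to 0.975 m from the base axis. Payload 7.1 kg.
Tool frame: the origin (TCP) lies on the centre line of the jaws, within the pads' length; the fingertips stand 17 mm ahead of it and the grasp point (between the pads) lies 2 mm behind it; z points along the fingers, y is the line along which they close (so a half turn about z gives the same grasp; the last joint's range is limited). The gripper opens to 88 mm and grips with 3 to 60 N. Pads are 20 mm wide; open, the fingers measure 115 mm over their backs; the gripper's body (75 mm by 178 mm) begins 61 mm behind the grasp point.
Start: joints at [-1.283, 0.423, 1.63, -0, 1.089, -0.019], TCP at [0.189, -0.596, 0.21] pointing down, gripper open.
Joint ranges: [-3, 3], [-0.9, 2.11], [0.09, 2.58], [-1.31, 4.45], [0.11, 2.69], [-2.54, 2.54]. Speed limits (rad/s): [2.39, 2.39, 3.01, 3.14, 3.14, 3.14].

### API

Orientations are given as a rotation vector (axis times angle).
In Python, from station import arm gives the robot as it stands. Calls block until the motion is done:
- arm.movep(position, orientation): joint-space move of the TCP to a pose.
- arm.servo_line(position, max_speed=0.15, ori=None, until_force=None): straight line of the TCP; ori=None keeps the orientation; max_speed is the mean speed in m/s. With until_force (N) it stops when the force on the tool has changed by that much, and returns True; else False.
- arm.movej(angles): joint-space move.
- arm.grip(opening, force=None): finger opening in m; force is the grip in N (None keeps the last); returns when the fingers have stopped.
- arm.sleep(seconds).
- arm.inverse_kinematics(position, orientation): joint angles nearest the present ones, or None.
- arm.sense(): the state.
- arm.capture(name): name is "side" or "top"; returns a dict with "color" (384x512x3 uint8, blue, green, red), "range_z" (384x512 float32, m along the optical axis (not along the pixel's ray), 0 where there is no reading), "fx", "fy", "cx", "cy" (pixels), "extrinsics" (4x4, takes a point from camera to world coordinates). Camera axes: x right, y down, z forward; pixel columns grow to the right and rows downward; lengths in m; the calibration is good to about 2 mm. A picture is of the moment at which its call begins.
A pose or a line that the arm cannot do raises arm.IKError and nothing moves.
- arm.hand_in(): hands the job in; it is judged then, once.
The state is a dict: "time_s": time; "joints": joint angles; "dq": joint speeds; "effort": joint torques, N m; "tool_pos": TCP position; "tcp_rot": TCP orientation; "ft_force": force on the tool from outside, world axes, zero at the start; "moment": the same for the moment, N m; "width": finger opening in m; "finger_force": force on a finger pad.
Only numpy, scipy, OpenCV 4.12 (cv2) and the standard library are available. Lean on these libraries where they do the work, as an engineer would, in place of code of your own. Each camera call takes 0.05 s, during which the arm holds its last target. There are 200 camera calls.

### The job

Put the two tapered swab boxes, the glass tumbler and the pill tin away in the top tier: the boxes side by side, head to tail, flat in the rectangular bay, the tumbler upright in the larger round pocket and the tin upright in the smaller one, each all the way down on its pocket's floor. Tip neither the tumbler nor the tin over, and do not knock over or shift the other toiletries.

Things in the scene. Friction and masses are not known exactly. Their poses are not given: they have to be found in the camera images.
- tier: two stacked pale grey plastic tiers, 150 mm (x) by 200 mm (y), 111 mm tall, standing fast; origin under the centre on the ledge, z up. A pink hairbrush lies in the lower tier. The upper tier has three pockets open at the top, 30 mm deep, floors 81 mm above the ledge, mouths bevelled 3 mm: a rectangular bay over the -y side and two round pockets over the +y side
- bay (a point): centre of the floor of the rectangular bay, 136 mm long (tier's x) by 108 mm wide (tier's y), 30 mm deep; axes as the tier's. It holds both tapered boxes only when they lie head to tail, slanting sides together and straight sides along the bay's two long walls (then they fill 130 by 100 mm).
- pocket_big (a point): centre of the floor of the larger round pocket, 70 mm in diameter, 30 mm deep, in the tier's +y, -x corner
- pocket_small (a point): centre of the floor of the smaller round pocket, 56 mm in diameter, 30 mm deep, in the tier's +y, +x corner; 71 mm from the larger one, centre to centre
- wedge_a_fin (a point): frosted tapered swab box, white lid with upright white grip fin. Plan: right trapezium 130 mm long, 66 mm wide at one end, 34 at the other, one long side straight; 40 mm tall to lid top. Fin: 36 mm long (x), 14 thick (y), 34 tall. Point: fin's middle, 57 mm above underside. From it: +x to the narrow end (face at +87 mm, wide end at -43), straight side at y = -26; axes x along length, z up. 0.12 to 0.26 kg
- wedge_b_fin (a point): the second swab box, just like the first, with the same point and axes. More of both: the slanting side runs from y = +40 mm at the wide end to y = +8 mm at the narrow end; lower edges bevelled 3 mm; centre of mass about 12 mm from the fin towards the narrow end; the lid is fixed on
- tumbler_mid (a point): a clear glass tumbler standing upright, straight, 64 mm outer diameter, 105 mm tall, wall 4 mm, open at the top; this point is on its axis half-way up (52.5 mm above its underside). Mass 0.13 to 0.25 kg.
- tin_mid (a point): a closed round aluminium pill tin standing upright, 50 mm in diameter, 80 mm tall; this point is on its axis half-way up (40 mm above its underside). Mass 0.08 to 0.17 kg.
- shampoo: bystander: a white plastic shampoo bottle, 64 mm in diameter, 190 mm tall, origin under its centre
- jar: bystander: a round white cream jar, 68 mm in diameter, 70 mm tall, origin under its centre
- mug: bystander: a blue mug, 74 mm in diameter plus a handle reaching 74 mm from its axis on its +y side, 95 mm tall, origin under its centre
- mouthwash: bystander: a green glass bottle, 68 mm in diameter, 180 mm tall, origin under its centre
- deodorant: bystander: an aluminium spray can, 50 mm in diameter, 150 mm tall, origin under its centre
- soap_dish: bystander: a white dish 85 by 120 mm with a bar of soap, 30 mm tall, origin under its centre
- nail_brush: bystander: a wooden nail brush 45 by 100 mm, 34 mm tall, origin under its centre
Things that resemble listed ones, but are neither listed nor needed, are in the scene too. What is shaped like the part that bears tin_mid but pink or yellow is not meant.

How it is judged:
By the outcome, as a careful person would: the job done as asked, in the order asked, and still so for the second after the job is handed in, with the robot touching nothing.
It also fails if it takes over 72 s, if anything falls off the work surface, if the arm or the gripper's body presses on something with over 40 N, if the wrist force passes 120 N, or if a joint passes its speed limit or range.

## Working session

There is one attempt and no reset: what is moved stays moved. The work goes in short steps, each a Python script; the robot and the scene stay as the last script left them, time stands still between calls to the robot, and variables do not carry over. Pictures are saved under pics/ and viewed, at most 10 in all, crops included, and the job is handed in when it is done.

```bash
mkdir -p pics; ls; python3 - <<'E'
from station import arm
import cv2, numpy as np
for n in("top","side"):
    c=arm.capture(n); cv2.imwrite(f"pics/{n}0.png",c["color"]); np.savez(f"{n}0.npz",**c)
    print(n,c["fx"],c["fy"],c["cx"],c["cy"]);print(np.round(c["extrinsics"],4))
s=arm.sense();print(s)
E
```

```text
pics
top 380.827137586171 380.827137586171 257.3164995760281 189.49651703460202
[[-1.2200e-02 -9.9080e-01  1.3480e-01  3.7510e-01]
 [-9.9990e-01  1.2100e-02 -1.8000e-03  1.8000e-02]
 [ 1.0000e-04 -1.3480e-01 -9.9090e-01  1.2308e+00]
 [ 0.0000e+00  0.0000e+00  0.0000e+00  1.0000e+00]]
side 381.6299609895564 381.6299609895564 253.80518378142543 197.12063555227127
[[-1.     -0.0085  0.0034  0.5188]
 [-0.0085  0.7115 -0.7027  0.854 ]
 [ 0.0036 -0.7027 -0.7115  0.9594]
 [ 0.      0.      0.      1.    ]]
{'time_s': 0.1, 'joints': array([-1.28299295e+00,  4.23779706e-01,  1.63061590e+00, -3.35065990e-05,
        1.08860521e+00, -1.90166364e-02]), 'dq': array([ 0.00019319, -0.00102616, -0.00120297,  0.00098017, -0.00070069,
       -0.00073292]), 'effort': array([ 9.79108117e-04, -5.45611882e+01, -2.74323696e+01,  6.45881100e-02,
        1.88036263e-02, -2.21358846e-05]), 'tool_pos': array([ 0.18862335, -0.59530308,  0.20956899]), 'tcp_rot': array([-3.10331809e+00, -4.79875053e-01,  3.42418488e-04]), 'ft_force': array([ 0.26340903, -0.29165344, -0.02856796]), 'moment': array([0.02119717, 0.02493961, 0.0433006 ]), 'finger_force': 0.0, 'width': 0.08778332584565254}
```

View pics/top0.png

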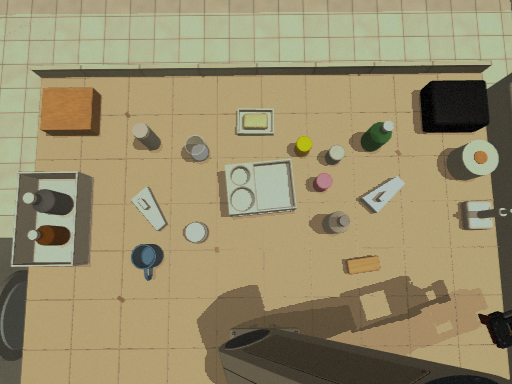

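View pics/side0.png

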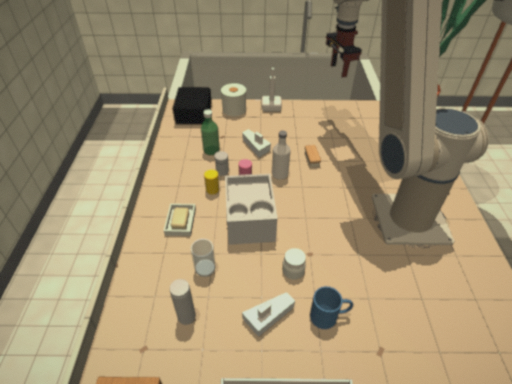

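Top view: boxes at (148,208) and (383,194), tumbler about (196,148), grey tin (335,155), tier (260,188), robot-side shadows at the bottom. Side view agrees: boxes at (270,313) and (257,140), tumbler at (204,258), tin at (222,162).

```bash
cat > h.py <<'E'
import numpy as np, cv2
def cloud(c):
    z=c["range_z"]; v,u=np.indices(z.shape)
    P=np.stack([(u-c["cx"])*z/c["fx"],(v-c["cy"])*z/c["fy"],z],-1)
    E=c["extrinsics"]; W=P@E[:3,:3].T+E[:3,3]; W[z<=0]=np.nan
    return W
def load(n): return dict(np.load(n))
def proj(c,p):
    E=c["extrinsics"]; q=(np.atleast_2d(p)-E[:3,3])@E[:3,:3]
    return np.c_[q[:,0]/q[:,2]*c["fx"]+c["cx"],q[:,1]/q[:,2]*c["fy"]+c["cy"]]
E
python3 - <<'E'
from h import *
for n in("top","side"):
    W=cloud(load(n+"0.npz"))
    ok=(W[...,2]>.012)&(W[...,2]<.35)&(W[...,0]>.2)&(W[...,0]<1.0)&(abs(W[...,1])<.55)
    k,l,st,ce=cv2.connectedComponentsWithStats(ok.astype(np.uint8))
    print(n, "table z",np.nanmedian(W[...,2][(abs(W[...,2])<.02)]))
    for i in range(1,k):
        if st[i,4]<25: continue
        Q=W[l==i]; top=Q[Q[:,2]>np.percentile(Q[:,2],95)-.006]
        print(ce[i].round(), st[i,4],"zmax",Q[:,2].max().round(3),"topmid",((top.max(0)+top.min(0))/2).round(3),"ext",np.ptp(top,0).round(3))
c=load("top0.npz")["color"]
a=cv2.resize(c[110:260,110:260],(400,400),interpolation=cv2.INTER_CUBIC);b=cv2.resize(c[110:260,270:420],(400,400),interpolation=cv2.INTER_CUBIC)
cv2.imwrite("pics/z1.png",np.hstack([a,b]))
E
```

```text
top table z -0.0005331810118602842
[261.  68.] 3496 zmax 0.068 topmid [ 0.942 -0.001  0.062] ext [0.02  1.098 0.012]
[429. 107.] 768 zmax 0.096 topmid [ 0.798 -0.539  0.091] ext [0.139 0.021 0.01 ]
[ 93. 111.] 489 zmax 0.077 topmid [0.802 0.543 0.071] ext [0.139 0.014 0.011]
[256. 120.] 268 zmax 0.03 topmid [0.768 0.02  0.026] ext [0.087 0.119 0.009]
[255. 121.] 357 zmax 0.035 topmid [0.766 0.019 0.031] ext [0.045 0.075 0.008]
[377. 135.] 667 zmax 0.183 topmid [ 0.697 -0.359  0.179] ext [0.029 0.03  0.008]
[146. 136.] 458 zmax 0.155 topmid [0.702 0.359 0.15 ] ext [0.044 0.045 0.008]
[197. 147.] 381 zmax 0.109 topmid [0.667 0.204 0.104] ext [0.062 0.061 0.009]
[303. 146.] 269 zmax 0.085 topmid [ 0.674 -0.129  0.081] ext [0.048 0.047 0.008]
[335. 154.] 278 zmax 0.087 topmid [ 0.645 -0.23   0.082] ext [0.046 0.047 0.011]
[260. 187.] 3489 zmax 0.117 topmid [0.537 0.007 0.112] ext [0.164 0.21  0.011]
[322. 182.] 266 zmax 0.085 topmid [ 0.557 -0.189  0.081] ext [0.047 0.049 0.009]
[382. 194.] 713 zmax 0.079 topmid [ 0.51  -0.37   0.073] ext [0.034 0.033 0.013]
[150. 208.] 745 zmax 0.078 to
[... 809 characters left out ...]
155.] 228 zmax 0.04 topmid [ 0.3   -0.304  0.034] ext [0.051 0.105 0.01 ]
[250. 206.] 3377 zmax 0.115 topmid [0.537 0.01  0.11 ] ext [0.163 0.215 0.01 ]
[179. 218.] 610 zmax 0.032 topmid [0.766 0.026 0.029] ext [0.084 0.118 0.008]
[203. 257.] 739 zmax 0.108 topmid [0.668 0.209 0.103] ext [0.062 0.064 0.01 ]
[294. 263.] 566 zmax 0.074 topmid [0.406 0.212 0.07 ] ext [0.058 0.059 0.009]
[182. 301.] 813 zmax 0.153 topmid [0.702 0.361 0.149] ext [0.046 0.048 0.009]
[327. 306.] 1065 zmax 0.097 topmid [0.335 0.358 0.093] ext [0.072 0.074 0.009]
[267. 313.] 1108 zmax 0.077 topmid [0.494 0.372 0.072] ext [0.031 0.031 0.01 ]
[130. 379.] 248 zmax 0.074 topmid [0.799 0.546 0.07 ] ext [0.138 0.009 0.008]
```

View pics/z1.png

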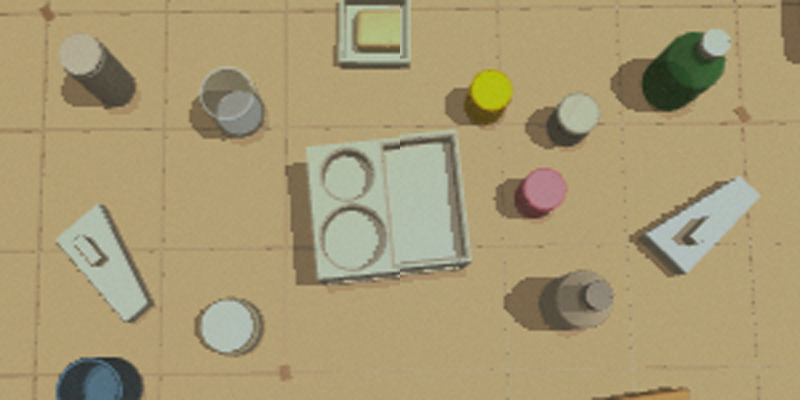

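Crop shows the tier with a small yaw, big pocket lower-left (-x,+y), small pocket upper-left; all four items and look-alikes (pink, yellow tins) are clear. Now I'll fit shapes in both cameras.

```bash
cat >> h.py <<'E'
from scipy.optimize import least_squares
WEDGE=np.array([[-43,-26],[87,-26],[87,8],[-43,40]])/1e3
TIER=np.array([[-75,-100],[75,-100],[75,100],[-75,100]])/1e3
TH=np.linspace(0,2*np.pi,180,endpoint=False); N=np.c_[np.cos(TH),np.sin(TH)]
def rot(a): return np.array([[np.cos(a),-np.sin(a)],[np.sin(a),np.cos(a)]])
def fit(P,model,yaws):
    """support-function fit of a convex outline: x,y,yaw,inflation"""
    h=(P[:,:2]@N.T).max(0); best=None
    for y0 in yaws:
        f=lambda p:((model@rot(p[2]).T+p[:2])@N.T).max(0)+p[3]-h
        r=least_squares(f,[*P[:,:2].mean(0),y0,0],x_scale=[.01,.01,.1,.01],loss='soft_l1',f_scale=.002)
        if best is None or r.cost<best.cost: best=r
    return best.x,np.sqrt(np.mean(best.fun**2))
def circ(P,r):
    h=(P[:,:2]@N.T).max(0)
    s=least_squares(lambda p:N@p[:2]+p[2]-h,[*P[:,:2].mean(0),r]); return s.x
def region(W,c,r,lo,hi):
    m=(np.hypot(W[...,0]-c[0],W[...,1]-c[1])<r)&(W[...,2]>lo)&(W[...,2]<hi)
    m=m.astype(np.uint8); k,l,st,_=cv2.connectedComponentsWithStats(m,connectivity=8)
    return W[(l==1+np.argmax(st[1:,4]))]
Y8=np.arange(8)*np.pi/4
E
python3 - <<'E'
from h import *
np.set_printoptions(precision=4,suppress=True)
for n in("top","side"):
    W=cloud(load(n+"0.npz")); print(n)
    print("tier",*fit(region(W,(.537,.008),.16,.103,.125),TIER,[0,.1,-.1]))
    for c in((.48,.36),(.53,-.37)):
        print("wedge",*fit(region(W,c,.15,.032,.05),WEDGE,Y8))
    for c in((.495,.37),(.51,-.368)):
        F=region(W,c,.04,.055,.085); print("fin",(F.max(0)+F.min(0))[:2]/2, cv2.minAreaRect(F[:,:2].astype(np.float32)*1000))
    print("tumbler",circ(region(W,(.667,.206),.06,.095,.115),.032),"tin",circ(region(W,(.645,-.228),.06,.072,.09),.025))
    # pocket interiors: floor depth points
    F=W[(abs(W[...,2]-.081)<.008)&(np.hypot(W[...,0]-.537,W[...,1]-.008)<.15)]
    m=np.zeros((300,300),np.uint8); ij=((F[:,:2]-[.537,.008])*500+150).astype(int); m[ij[:,0],ij[:,1]]=1
    m=cv2.morphologyEx(m,cv2.MORPH_CLOSE,np.ones((4,4)));k,l,st,ce=cv2.connectedComponentsWithStats(m)
    for i in range(1,k):
        if st[i,4]>100: print(st[i],"floor centre",[.537+(ce[i][1]-150)/500,.008+(ce[i][0]-150)/500])
E
```

```text
top
tier [ 0.5372  0.008   0.0859 -0.0019] 0.0006582196528473296
wedge [ 0.4953  0.3675  3.8601 -0.0008] 0.0005435596064369299
wedge [ 0.5104 -0.3718  5.4768 -0.0007] 0.0008953136644802503
fin [0.4945 0.3669] ((494.66522216796875, 367.0106506347656), (34.935569763183594, 14.179628372192383), 38.73249435424805)
fin [ 0.5099 -0.37  ] ((510.209228515625, -370.75128173828125), (13.807293891906738, 38.11251449584961), 42.77361297607422)
tumbler [0.6682 0.2043 0.0314] tin [ 0.645  -0.2307  0.024 ]
[ 101  115   59   75 3617] floor centre [np.float64(0.5440058059165054), np.float64(-0.03157367984517555)]
[161 117  35  34 911] floor centre [np.float64(0.5036959385290889), np.float64(0.06313940724478595)]
[167 156  28  27 541] floor centre [np.float64(0.5756395563770795), np.float64(0.06947134935304991)]
side
tier [ 0.5372  0.011   0.0898 -0.0012] 0.001273107753146421
wedge [ 0.4935  0.3713  3.8645 -0.001 ] 0.0008102169998072432
wedge [ 0.5082 -0.3666  5.5176 -0.0013] 0.0016362617025879106
fin [0.4935 0.372 ] ((493.7562561035156, 371.2220458984375), (36.66424560546875, 14.937569618225098), 39.47224807739258)
fin [ 0.5095 -0.3651] ((511.1003112792969, -367.06610107421875), (16.23188591003418, 40.61705780029297), 43.74068832397461)
tumbler [0.6678 0.2084 0.0316] tin [ 0.6455 -0.2251  0.0253]
[197 109  10  75 193] floor centre [np.float64(0.5293937823834197), np.float64(0.1106943005181347)]
[160 116  24  33 559] floor centre [np.float64(0.5019409660107335), np.float64(0.05150983899821108)]
[ 100  119   50   71 2831] floor centre [np.float64(0.5430678205581068), np.float64(-0.043538678912045214)]
[166 155  18  26 305] floor centre [np.float64(0.5738918032786886), np.float64(0.057508196721311494)]
```

```bash
python3 - <<'E'
from h import *
np.set_printoptions(precision=4,suppress=True)
for n,t in(("top",(.5372,.0080,.0865)),("side",(.5372,.011,.0875))):
    c=load(n+"0.npz"); W=cloud(c); E=c["extrinsics"]
    rz=np.median(W[...,2][(np.hypot(W[...,0]-t[0],W[...,1]-t[1])<.12)&(W[...,2]>.105)])
    v,u=np.indices(W.shape[:2]); d=np.stack([(u-c["cx"])/c["fx"],(v-c["cy"])/c["fy"],np.ones(u.shape)],-1)@E[:3,:3].T
    s=(rz-E[2,3])/d[...,2]; X=d*s[...,None]+E[:3,3]     # ray at rim plane
    T=(X[...,:2]-t[:2])@rot(t[2])
    hole=(W[...,2]<rz-.008)&(abs(T[...,0])<.073)&(abs(T[...,1])<.098)
    k,l,st,ce=cv2.connectedComponentsWithStats(hole.astype(np.uint8),connectivity=4)
    print(n,"rim z",rz)
    for i in range(1,k):
        if st[i,4]>80:
            Q=T[l==i]; print("ctr",Q.mean(0),"mid",(Q.max(0)+Q.min(0))/2,"ext",np.ptp(Q,axis=0))
E
```

```text
top rim z 0.1101305431818993
ctr [-0.0006 -0.0399] mid [ 0.0004 -0.0401] ext [0.1352 0.107 ]
ctr [0.0388 0.0562] mid [0.0384 0.0561] ext [0.0527 0.0543]
ctr [-0.0321  0.0563] mid [-0.0324  0.0565] ext [0.0667 0.0668]
side rim z 0.10928788577376658
ctr [ 0.0012 -0.0339] mid [ 0.001  -0.0364] ext [0.1343 0.1036]
ctr [-0.0314  0.0613] mid [-0.0317  0.0605] ext [0.0677 0.0595]
ctr [0.0396 0.0614] mid [0.0397 0.0599] ext [0.052  0.0496]
```

```bash
cat >> h.py <<'E'
from scipy.spatial.transform import Rotation as R
def down(psi): return (R.from_euler('z',psi)*R.from_euler('x',np.pi)).as_rotvec()
TIERP=np.array([.5372,.0095]); TYAW=.087
def tier(p): return TIERP+rot(TYAW)@np.array(p)
def snap(arm,tag):
    for n in("top","side"):
        c=arm.capture(n); np.savez(f"{n}_{tag}.npz",**c)
    return
E
python3 - <<'E'
from h import *
from station import arm
np.set_printoptions(precision=4,suppress=True)
a=(.4944,.3694); o=down(.7204)
# plan all IK beforehand
for p,psi in(((*a,.3),.72),((*tier((.022,-.0385+.0255)),.30),.087),((.5095,-.369,.3),-.793),((.668,.206,.3),.087),((.645,-.228,.3),.087),((.645,-.228,.05),.087)):
    print(p,arm.inverse_kinematics(np.array(p),down(psi)))
t=arm.sense()["time_s"]
arm.movep(np.array([*a,.16]),o); print(arm.sense()["time_s"]-t, arm.sense()["tool_pos"])
arm.servo_line(np.array([*a,.0605]),max_speed=.12)
s=arm.sense(); print(s["time_s"]-t,s["tool_pos"],s["ft_force"])
arm.grip(.0,force=35)
s=arm.sense(); print(s["time_s"]-t,s["tool_pos"],s["ft_force"],s["width"],s["finger_force"])
snap(arm,"ga"); cv2.imwrite("pics/ga.png",load("side_ga.npz")["color"])
E
```

```text
(0.4944, 0.3694, 0.3) [0.6224 0.3254 1.5604 0.     1.2558 1.4732]
(np.float64(0.5602463672857251), np.float64(-0.001539246121518541), 0.3) [-0.024   0.2342  1.6844 -0.      1.2231  1.4598]
(0.5095, -0.369, 0.3) [-0.6457  0.3445  1.5333 -0.      1.2639  1.7181]
(0.668, 0.206, 0.3) [ 0.2821  0.4571  1.3649 -0.      1.3195  1.7659]
(0.645, -0.228, 0.3) [-0.3572  0.4329  1.4023 -0.      1.3064  1.1266]
(0.645, -0.228, 0.05) [-0.3572  0.6995  1.5699 -0.      0.8722  1.1266]
3.525 [0.4948 0.3689 0.16  ]
4.5 [0.4949 0.3698 0.0611] [-0.4164  1.0565 -0.5993]
5.6667000000000005 [0.4944 0.3695 0.0605] [-0.0375 -0.0332 -0.3562] 0.012346019349547668 34.998634457588196
```

View pics/ga.png

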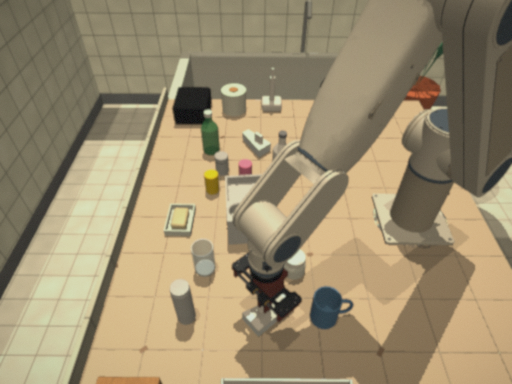

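```bash
python3 - <<'E'
from h import *
np.set_printoptions(precision=4,suppress=True)
ctr=np.array([.4944,.3695]); yaw=.7204+np.pi
for n in("top","side"):
  for tag in("0","_ga"):
    W=cloud(load(f"{n}{tag}.npz")); P=W.reshape(-1,3)
    L=(P[:,:2]-ctr)@rot(yaw); out=[]
    m=(P[:,2]>.030)&(P[:,2]<.048)&(abs(L[:,0]-.02)<.08)&(abs(L[:,1])<.06)
    L=L[m]
    we=[L[(abs(L[:,1]-y)<.004)][:,0].min() if ((abs(L[:,1]-y)<.004)).any() else np.nan for y in(-.02,-.012,-.004,.004,.012,.02,.03)]
    ne=[L[(abs(L[:,1]-y)<.004)][:,0].max() if ((abs(L[:,1]-y)<.004)).any() else np.nan for y in(-.02,-.012,-.004)]
    ss=[L[(abs(L[:,0]-x)<.004)][:,1].min() if ((abs(L[:,0]-x)<.004)).any() else np.nan for x in(-.038,-.03,-.02,-.01,.04,.06,.08)]
    sl=[L[(abs(L[:,0]-x)<.004)][:,1].max() if ((abs(L[:,0]-x)<.004)).any() else np.nan for x in(-.038,-.03,-.02,-.01)]
    print(n,tag,len(L),"\n wide",np.array(we)*1e3,"\n narrow",np.array(ne)*1e3,"\n straight",np.array(ss)*1e3,"\n slant",np.array(sl)*1e3)
E
```

```text
top 0 619 
 wide [-42.547  -40.8112 -41.494  -42.6599 -41.4847 -41.2599 -42.9681] 
 narrow [87.2038 87.5291 87.1637] 
 straight [-24.237  -23.4381 -22.2343 -23.9156 -24.849  -23.3632 -23.5902] 
 slant [42.1115 39.7998 36.8982 33.2877]
top _ga 411 
 wide [ 22.6627   4.7686  17.7623  17.8946   2.8463 -41.7404 -41.7503] 
 narrow [87.4977 87.5752 88.2256] 
 straight [ 20.066   22.3174  19.7787  32.8581 -22.5677 -23.1455 -24.1076] 
 slant [39.9877 38.4764 34.1151 32.8581]
side 0 825 
 wide [-44.0143 -43.5527 -43.7414 -43.9553 -43.5488 -43.284  -43.9761] 
 narrow [84.7756 85.015  84.5214] 
 straight [-27.1014 -27.7556 -28.1151 -27.844  -28.2912 -27.9052 -28.4785] 
 slant [36.7418 36.9969 33.1297 30.6224]
side _ga 478 
 wide [-44.4038 -43.3968 -43.6537 -44.4639 -43.8523 -43.5309 -43.9221] 
 narrow [19.7731 19.5441 65.8868] 
 straight [-28.221  -27.1667 -27.58   -26.3201      nan  -0.6391  10.6964] 
 slant [37.1741 35.4967 32.8756 29.9286]
```

```bash
python3 - <<'E'
from h import *
from station import arm
np.set_printoptions(precision=4,suppress=True)
g=tier((.022,-.0385+.025)); o=down(TYAW)
p=arm.sense()["tool_pos"]
arm.servo_line(np.array([.4944,.3694,.2]),max_speed=.2)
arm.movep(np.array([*g,.205]),o)
arm.servo_line(np.array([*g,.175]),max_speed=.1)
arm.sleep(.1);s=arm.sense(); print(s["time_s"],s["tool_pos"],s["ft_force"],s["moment"],s["width"])
snap(arm,"pa")
h=arm.servo_line(np.array([*g,.1395]),max_speed=.04,until_force=7)
s=arm.sense(); print(h,s["time_s"],s["tool_pos"],s["ft_force"],s["moment"],s["width"])
cv2.imwrite("pics/pa.png",cv2.resize(arm.capture("side")["color"][140:270,170:340],None,fx=4,fy=4))
E
```

```text
8.675 [ 0.5608 -0.0018  0.1755] [-0.8633  0.0768 -1.3125] [ 0.0094 -0.0469  0.0352] 0.012398498142648772
True 9.5583 [ 0.5601 -0.0027  0.1414] [ 0.1596 -2.2344  3.2118] [-0.3742  0.0987  0.0125] 0.012628806569673355
```

View pics/pa.png

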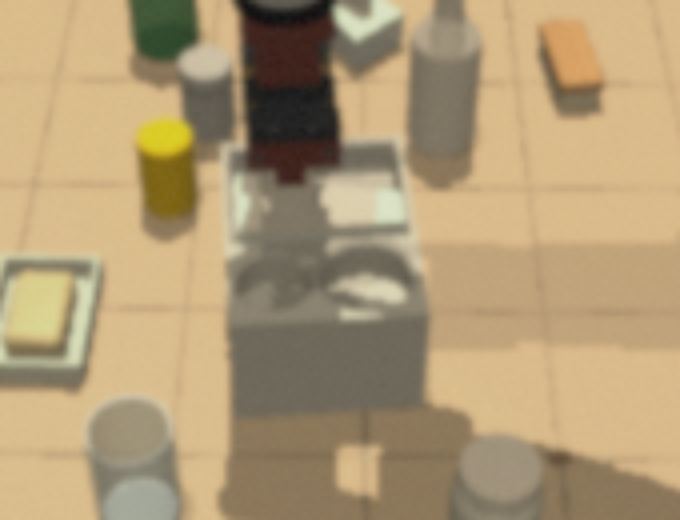

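The box is inside the bay, lid below the rim at about (370,200) of the crop, at the expected floor height. Release and go for the second box.

```bash
python3 - <<'E'
from h import *
from station import arm
np.set_printoptions(precision=4,suppress=True)
g=arm.sense()["tool_pos"][:2]
arm.grip(.045); arm.servo_line(np.array([*g,.24]),max_speed=.25)
b=(.5095,-.369); o=down(-.793)
arm.movep(np.array([*b,.2]),o); snap(arm,"b")
for n in("top","side"):
    W=cloud(load(f"{n}_b.npz")); t=(.5372,.008 if n=="top" else .011)
    P=W.reshape(-1,3); L=(P[:,:2]-t)@rot(TYAW)
    m=(P[:,2]>.116)&(P[:,2]<.128)&(abs(L[:,0])<.075)&(L[:,1]<.02)&(L[:,1]>-.1); Q=L[m]
    print(n,m.sum()); 
    if m.sum()>50: print(fit(Q-[0,-.0385],WEDGE,[np.pi]),np.percentile(P[m,2],[5,50,95]))
    print("B",fit(region(W,(.53,-.37),.15,.032,.05),WEDGE,[5.48]))
print(arm.sense()["time_s"],arm.sense()["tool_pos"])
E
```

```text
top 667
(array([ 0.0204,  0.0253,  3.1551, -0.0009]), np.float64(0.001454437772985219)) [0.1171 0.1205 0.1236]
B (array([ 0.5025, -0.3635,  5.4446, -0.0079]), np.float64(0.003848363299373937))
side 424
(array([ 0.0221,  0.026 ,  3.1575, -0.001 ]), np.float64(0.0010471058202883574)) [0.1168 0.1196 0.1231]
B (array([ 0.5089, -0.3681,  5.498 , -0.0002]), np.float64(0.0013994035221991503))
12.3333 [ 0.5102 -0.3678  0.2002]
```

```bash
python3 - <<'E'
from h import *
from station import arm
np.set_printoptions(precision=4,suppress=True)
b=(.5095,-.3692)
arm.servo_line(np.array([*b,.0605]),max_speed=.15)
arm.grip(.0,force=35); s=arm.sense(); print(s["time_s"],s["tool_pos"],s["width"])
snap(arm,"gb")
ctr=s["tool_pos"][:2]; yaw=-.793
for tag in("0","_gb"):
  for n in("top","side"):
    P=cloud(load(f"{n}{tag}.npz")).reshape(-1,3); L=(P[:,:2]-ctr)@rot(yaw)
    L=L[(P[:,2]>.030)&(P[:,2]<.048)&(abs(L[:,0]-.02)<.08)&(abs(L[:,1])<.06)]
    ex=lambda a,b,c,f:np.array([f(L[abs(L[:,a]-v)<.004][:,1-a],initial=np.nan) if 0 else (f(L[abs(L[:,a]-v)<.004][:,1-a]) if (abs(L[:,a]-v)<.004).any() else np.nan) for v in b])*1e3
    print(n,tag,"wide",ex(1,(-.02,-.01,0,.01,.02,.03),0,np.min),"narrow",ex(1,(-.02,-.012,-.004),0,np.max),"straight",ex(0,(-.038,-.03,.04,.06,.08),0,np.min))
E
```

```text
14.0583 [ 0.5095 -0.3694  0.0607] 0.012291506025205396
top 0 wide [-41.6901 -41.5602 -42.5188 -41.2674 -41.5743 -42.0843] narrow [87.3605 85.5904 87.5493] straight [-26.8543 -26.8798 -25.8518 -27.1605 -26.7771]
side 0 wide [-46.0944 -44.5147 -43.281  -45.7151 -45.925  -44.7404] narrow [81.4673 85.8452 83.105 ] straight [-27.2069 -24.7567 -13.978  -19.7826 -18.6456]
top _gb wide [-42.1544 -42.0712 -41.7523 -42.0345 -41.9955 -42.0993] narrow [  4.7107   0.7992 -14.4553] straight [-27.3252 -26.8986      nan      nan      nan]
side _gb wide [-46.6919 -44.3347 -47.6665 -47.5623 -46.3572 -46.4967] narrow [86.6983 80.6431 83.4157] straight [-20.9589 -25.4457 -13.8362 -22.8592 -21.438 ]
```

```bash
python3 - <<'E'
from h import *
from station import arm
np.set_printoptions(precision=4,suppress=True)
g=tier((-.0215,-.0385-.0253)); o=down(TYAW+.005)
arm.servo_line(np.array([.5095,-.3692,.275]),max_speed=.25)
arm.movep(np.array([*g,.275]),o)
arm.servo_line(np.array([*g,.175]),max_speed=.15)
h=arm.servo_line(np.array([*g,.1395]),max_speed=.04,until_force=7)
s=arm.sense(); print(h,s["time_s"],s["tool_pos"],g,s["ft_force"],s["moment"],s["width"])
E
```

```text
True 17.95 [ 0.5208 -0.0562  0.1415] [ 0.5213 -0.0559] [-1.5029 -1.2537  4.6641] [-0.2344  0.1468 -0.0537] 0.012343567613019257
```

```bash
python3 - <<'E'
from h import *
from station import arm
np.set_printoptions(precision=4,suppress=True)
g=arm.sense()["tool_pos"][:2]
arm.grip(.04); arm.servo_line(np.array([*g,.22]),max_speed=.25)
arm.movep(np.array([.668,.2063,.19]),down(TYAW)); arm.grip(.088); snap(arm,"t")
for n in("top","side"):
    W=cloud(load(f"{n}_t.npz")); t=(.5372,.008 if n=="top" else .011)
    P=W.reshape(-1,3); L=(P[:,:2]-t)@rot(TYAW)
    m=(P[:,2]>.130)&(P[:,2]<.165)&(abs(L[:,0])<.075)&(L[:,1]<.02)&(L[:,1]>-.1); Q=L[m]
    for sgn in(1,-1):
        q=Q[(Q[:,1]+.0385)*sgn>0]; print(n,"fin",len(q),((q.max(0)+q.min(0))/2-[0,-.0385]) if len(q) else 0)
    m=(P[:,2]>.1)&(P[:,2]<.135)&(abs(L[:,0])<.063)&(abs(L[:,1]+.0385)<.05); print("lid z",np.percentile(P[m,2],[5,25,50,75,95]))
print(arm.sense()["time_s"])
cv2.imwrite("pics/t.png",np.hstack([cv2.resize(load("side_t.npz")["color"][150:260,190:300],(400,400)),cv2.resize(load("top_t.npz")["color"][140:230,210:310],(400,400))]))
E
```

```text
top fin 68 [0.022  0.0245]
top fin 73 [-0.0212 -0.0255]
lid z [0.1169 0.1188 0.1203 0.1218 0.1237]
side fin 94 [0.0224 0.0243]
side fin 97 [-0.0213 -0.0243]
lid z [0.1122 0.1185 0.1199 0.1213 0.1277]
21.175
```

View pics/t.png

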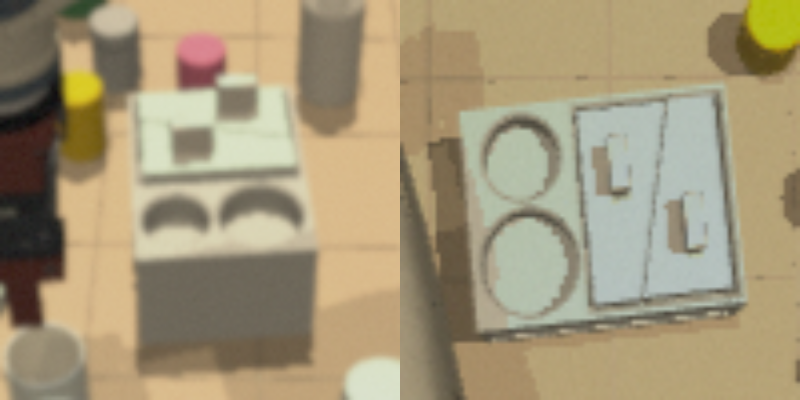

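Both boxes lie flat, head to tail, in the bay (lids 39 mm above its floor). Next the tumbler.

```bash
python3 - <<'E'
from h import *
from station import arm
np.set_printoptions(precision=4,suppress=True)
arm.servo_line(np.array([.668,.2063,.073]),max_speed=.12)
arm.grip(0,force=25); s=arm.sense(); print(s["time_s"],s["tool_pos"],s["width"],s["finger_force"])
arm.servo_line(np.array([.668,.2063,.24]),max_speed=.2)
g=tier((-.032,.0575))
arm.movep(np.array([*g,.24]),down(TYAW))
arm.servo_line(np.array([*g,.188]),max_speed=.12); arm.sleep(.1)
snap(arm,"pt")
s=arm.sense(); print(s["time_s"],s["tool_pos"],g,s["ft_force"],s["width"])
for n in("top","side"):
    W=cloud(load(f"{n}_pt.npz")); P=W.reshape(-1,3); t=(.5372,.008 if n=="top" else .011)
    L=(P[:,:2]-t)@rot(TYAW)-[-.032,.0575]
    m=(P[:,2]>.122)&(P[:,2]<.17)&(np.hypot(*L.T)<.045); q=L[m]
    print(n,m.sum(),q.min(0)*1e3,q.max(0)*1e3, circ(q,.032)*1e3)
cv2.imwrite("pics/pt.png",cv2.resize(load("side_pt.npz")["color"][130:270,170:330],(640,560)))
E
```

```text
22.8083 [0.6683 0.2063 0.0734] 0.06340317895325095 24.999863924458623
25.4583 [0.5011 0.0641 0.1888] [0.5003 0.064 ] [ 0.6364 -0.5604 -2.3198] 0.0633910462575965
top 47 [-30.5163 -27.0062] [-8.181  22.9124] [-16.8002  -0.8495  19.1872]
side 231 [-31.4166   2.3579] [31.4624 34.185 ] [-0.3992 13.669  25.1557]
```

View pics/pt.png

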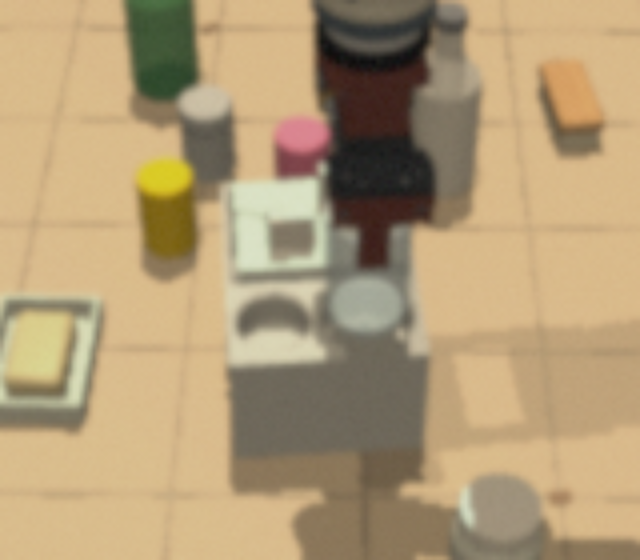

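The tumbler hangs upright over the big pocket (base around (366,305)), centred to within 1 mm in x. Lower it.

```bash
python3 - <<'E'
from h import *
from station import arm
np.set_printoptions(precision=4,suppress=True)
g=tier((-.032,.0575))
h=arm.servo_line(np.array([*g,.152]),max_speed=.04,until_force=6)
s=arm.sense(); print(h,s["time_s"],s["tool_pos"],g,s["ft_force"],s["moment"],s["width"])
E
```

```text
True 26.2417 [0.4999 0.0637 0.1542] [0.5003 0.064 ] [ 0.6199 -1.2481  3.34  ] [-0.1842 -0.0776  0.0037] 0.06307284358120341
```

```bash
python3 - <<'E'
from h import *
from station import arm
np.set_printoptions(precision=4,suppress=True)
g=arm.sense()["tool_pos"][:2]
arm.grip(.076); arm.sleep(.1); arm.servo_line(np.array([*g,.26]),max_speed=.2)
b=(.645,-.2285)
arm.movep(np.array([*b,.25]),down(-.7)); snap(arm,"n")
for n in("top","side"):
    W=cloud(load(f"{n}_n.npz")); P=W.reshape(-1,3); t=(.5372,.008 if n=="top" else .011)
    L=(P[:,:2]-t)@rot(TYAW)-[-.032,.0575]
    m=(P[:,2]>.178)&(P[:,2]<.2)&(np.hypot(*L.T)<.045); q=L[m]; print(n,"tumbler",circ(q,.032)*1e3,np.median(P[m,2]),m.sum())
arm.servo_line(np.array([*b,.15]),max_speed=.2)
arm.servo_line(np.array([*b,.059]),max_speed=.12)
arm.grip(0,force=25); s=arm.sense(); print(s["time_s"],s["tool_pos"],s["width"],s["finger_force"])
arm.servo_line(np.array([*b,.27]),max_speed=.2)
g=tier((.039,.0575))
arm.movep(np.array([*g,.27]),down(TYAW))
arm.servo_line(np.array([*g,.175]),max_speed=.12); arm.sleep(.1)
snap(arm,"pn"); s=arm.sense(); print(s["time_s"],s["tool_pos"],g,s["ft_force"],s["width"])
for n in("top","side"):
    W=cloud(load(f"{n}_pn.npz")); P=W.reshape(-1,3); t=(.5372,.008 if n=="top" else .011)
    L=(P[:,:2]-t)@rot(TYAW)-[.039,.0575]
    m=(P[:,2]>.126)&(P[:,2]<.16)&(np.hypot(*L.T)<.032); q=L[m]
    print(n,m.sum(),q.min(0)*1e3,q.max(0)*1e3)
cv2.imwrite("pics/pn.png",cv2.resize(load("side_pn.npz")["color"][130:270,170:330],(640,560)))
E
```

```text
top tumbler [-0.3907 -0.169  31.292 ] 0.18484014017301797 113
side tumbler [-0.7162  1.5054 31.9007] 0.18361504303139853 121
30.9167 [ 0.6452 -0.2287  0.0594] 0.04903405065779067 25.005765821551904
34.4417 [0.5716 0.0702 0.1758] [0.5711 0.0702] [ 0.1098  0.3055 -1.4936] 0.048896112842943554Traceback (most recent call last):
  File "<stdin>", line 24, in <module>
    return umr_minimum(a, axis, None, out, keepdims, initial, where)
ValueError: zero-size array to reduction operation minimum which has no identity
```

```bash
python3 - <<'E'
from h import *
np.set_printoptions(precision=4,suppress=True)
P=cloud(load("side_pn.npz")).reshape(-1,3); L=(P[:,:2]-(.5372,.011))@rot(TYAW)-[.039,.0575]
for lo,hi in((.12,.13),(.13,.14),(.14,.15),(.15,.16),(.16,.18)):
    m=(P[:,2]>lo)&(P[:,2]<hi)&(np.hypot(*L.T)<.032); q=L[m]
    if len(q): print(lo,m.sum(),q.min(0)*1e3,q.max(0)*1e3)
cv2.imwrite("pics/pn.png",cv2.resize(load("side_pn.npz")["color"][130:270,170:330],(640,560)))
E
```

```text
0.12 33 [-22.0778   3.6046] [25.9199 25.4085]
0.13 42 [-22.2943   2.5969] [25.4913 26.2773]
0.14 39 [-22.4852   0.9482] [24.9593 26.965 ]
0.15 37 [-22.6445   1.032 ] [24.7991 26.0567]
0.16 79 [-22.9394  -1.8381] [26.9157 26.5152]
```

View pics/pn.png

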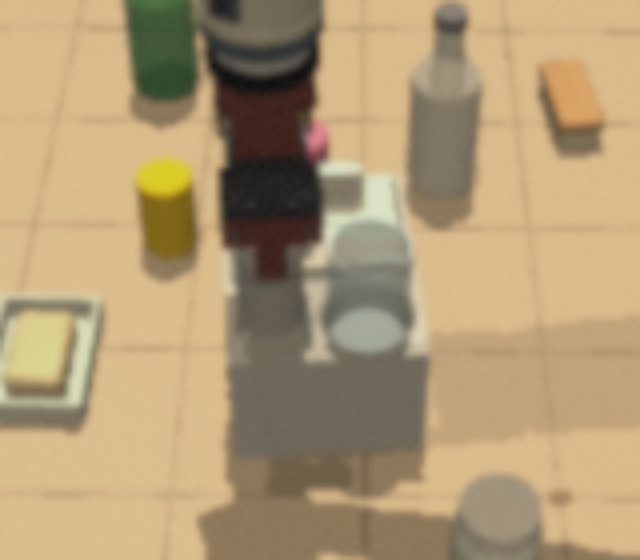

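Tin hangs upright over the small pocket (about (272,290)), about 1 mm towards +x; I correct and lower it.

```bash
python3 - <<'E'
from h import *
from station import arm
np.set_printoptions(precision=4,suppress=True)
g=tier((.0379,.0575))
arm.servo_line(np.array([*g,.172]),max_speed=.03)
h=arm.servo_line(np.array([*g,.138]),max_speed=.04,until_force=6)
s=arm.sense(); print(h,s["time_s"],s["tool_pos"],g,s["ft_force"],s["moment"],s["width"])
if h and s["tool_pos"][2]<.1418:
    arm.grip(.064); arm.sleep(.1); arm.servo_line(np.array([*g,.30]),max_speed=.2)
    arm.movep(np.array([.45,-.30,.35]),down(-.3)); snap(arm,"f"); print(arm.sense()["time_s"])
    for n in("top","side"):
        W=cloud(load(f"{n}_f.npz")); P=W.reshape(-1,3); t=(.5372,.008 if n=="top" else .011); L=(P[:,:2]-t)@rot(TYAW)
        for c,lo,hi in((( -.032,.0575),.175,.2),((.039,.0575),.15,.175)):
            m=(P[:,2]>lo)&(P[:,2]<hi)&(np.hypot(*(L-c).T)<.04); print(n,circ((L-c)[m],.03)*1e3,np.median(P[m,2]),m.sum())
    cv2.imwrite("pics/f.png",load("side_f.npz")["color"])
E
```

```text
True 35.4417 [0.5696 0.0697 0.1402] [0.57   0.0701] [-0.3508 -1.7313  4.3773] [-0.2048  0.0962  0.0089] 0.04923792864064467
38.5167
top [-0.4886 -0.2198 31.3387] 0.1843013090532325 118
top [-0.0768 -0.8962 24.1801] 0.1600536220604114 238
side [-1.34    0.6624 32.176 ] 0.1822249501508314 155
side [-0.1988  0.5233 24.5162] 0.1593624254567239 188
```

View pics/f.png

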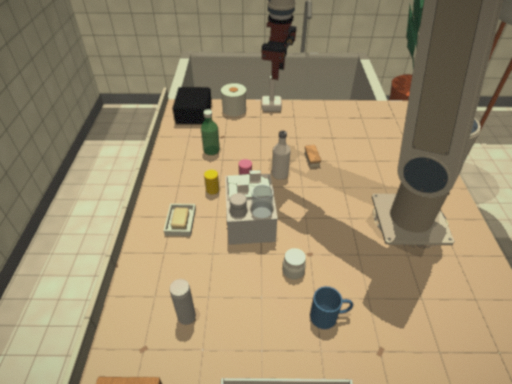

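Everything is seated: the tin's top reads 0.160 m (0.161 expected) and the tumbler's rim 0.184 m (0.186 expected). In the picture the tier at (250,205) holds all four items, and the other toiletries stand where they were.

```bash
python3 -c "
from station import arm
print(arm.hand_in())"
```

```text
the job is handed in; nothing more can be done
None
```

Both boxes lie flat, head to tail, in the bay, and the tumbler and tin stand upright on their pocket floors; handed in at about 38.5 s with the other toiletries looking untouched in the last picture.

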